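Lay the standing book down and push it up to the tray

ROBOT

A 7-joint arm with a two-finger parallel gripper is mounted at the origin on the work surface. World frame = base frame: x ahead of the robot, y to its left, z up, the work surface at z = 0. Lengths are in m, angles in rad, forces in N, time in s.
With the tool pointing down it reaches from about 0.4 to 0.85 m from the base axis. Payload 10.4 kg.
Tool frame: the origin (TCP) lies at the very end of the fingers, on their centre line; the grasp point (between the pads) lies 19 mm behind it; z points along the fingers, y is the line along which they close (so a half turn about z gives the same grasp; the last joint's range is limited). The gripper opens to 87 mm and grips with 3 to 60 N. Pads are 19 mm wide; open, the fingers measure 117 mm over their backs; the gripper's body (75 mm by 190 mm) begins 51 mm behind the grasp point.
Start: joints at [1.203, 0.332, -0.065, 1.46, 0.022, 1.35, -0.088], TCP at [0.211, -0.588, 0.189] pointing down, gripper open.
Joint ranges: [-2.6, 2.6], [-0.5, 2.12], [-1.47, 1.34], [0.16, 2.42], [-1.27, 4.41], [0.06, 2.06], [-2.6, 2.6]. Speed limits (rad/s): [2.22, 2.22, 2.79, 2.79, 3.14, 3.14, 3.14].

INTERFACE

Orientations are given as a unit quaternion [x, y, z, w].
In Python, from plant import bot gives the robot as it stands. The module is installed in compiled form; this text tells all that it offers.
- The arm moves only by the tool send_rows, never from a script. Its argument "steps" is text: rows parted by semicolons, each of 4 numbers parted by spaces: the shift along the tool's x, y, z scaled (see below), then the turn about the tool's z scaled (see below). In form: x y z turn; .... A call has 1 to 20 rows; each row shifts and turns the commanded pose from where the row before left it, along the tool's axes as they then stand; what a row does not reach is not made up. The controller multiplies each number of a shift by 10 cm and each number of a turn by 180 degrees. A row lasts 1/10 s, in which the tool goes at most 50 mm and 8.59 degrees, less where a joint would pass 70% of its speed; a pose out of reach is approached as far as the arm can. A call with a number of a shift or a turn outside -1 to 1 is refused whole. A call with a gripper value outside its range is refused whole. "hand" is the opening, from -1 (shut) to 1 (fully open), set as the call begins (left out, the last holds). The fingers move at their own pace and stop on an object; "newtons" is the grip in N (left out, the last holds). Time passes only in rows, so rows that do not move let the fingers close. It gives the time, the measured TCP pose, the force, the opening and the grip force at its end, in the units of the state.
- bot.read_state(): the state, without advancing time (a new reading comes with each control period).
- bot.capture(name): name is "scene" or "top" or "wrist"; returns (picture, depth): 480x640x3 uint8, red, green, blue; 480x640 float32, m along the optical axis (not along the pixel's ray), 0 where there is no reading.
- bot.get_calibration(name): a dict with "fx", "fy", "cx", "cy" (pixels), "R" (3x3) and "t" (3): a world point X has camera coordinates R X + t; the wrist camera has in their place "mount" (4x4, takes a point from camera to tool coordinates, whose origin is the TCP and whose axes are the flange's). Camera axes: x right, y down, z forward; pixel columns grow to the right and rows downward; lengths in m; the calibration is good to about 2 mm. A picture is of the moment at which its call begins: read the wrist's pose just before it. get_calibration takes no time and is no camera call.
- bot.hand_in(): hands the job in; it is judged then, once.
The state is a dict: "t": time; "joints": joint angles; "joint_velocities": joint speeds; "joint_efforts": joint torques, N m; "tool_pos": TCP position; "ee_rot": TCP orientation; "ft_force": force on the tool from outside, world axes, zero at the start; "wrist_torque": the same for the moment, N m; "width": opening from 0.0 (shut) to 1.0 (fully open); "grasp_force": force on a finger pad.
Only numpy, scipy, OpenCV 4.12 (cv2) and the standard library are available. Lean on these libraries where they do the work, as an engineer would, in place of code of your own. Each camera call takes 0.05 s, during which the arm holds its last target. There are 200 camera calls.

TASK

Tip the standing sage-green book over backwards so that it lies flat on the table with its front cover up, then gently push it along the table until its top edge is flush against the side of the wicker tray that faces the robot. Only push the book, never pick it up, and leave everything else where it stands.

Things in the scene. Friction and masses are not known exactly. Their poses are not given: they have to be found in the camera images.
- green_book: sage-green hardback with a cream disc with a leaf on its front cover; the front cover faces roughly the robot. 140 mm tall, 100 mm wide, 22 mm thick, 200 to 350 g; stands on end at the start. Origin: middle of the foot (bottom end). Axes: x from front cover to back cover, y across the width towards the spine, z from foot to head. When it lies on its back cover, x points down, z along the table
- green_book_foot_front (a point): middle of the green book's bottom edge on the front-cover side
- green_book_foot_back (a point): middle of the green book's bottom edge on the back-cover side (the edge it pivots on when it tips backwards)
- green_book_head_back (a point): middle of the green book's top edge on the back-cover side: 140 mm up from the foot while it stands, on the table once it lies on its back
- tray_front (a point): middle of the foot of the flat upright front face (towards the robot) of the wicker tray beyond the books. x points into the tray, y along the face, which reaches 270 mm to either side. The tray is 300 mm deep (x), 540 mm wide, 45 mm high plus a 6 mm braid, walls 12 mm, with two sage-green mugs, 75 mm high, in it; tray and mugs are fixed and do not give
- navy_book: navy-blue hardback with two brass bars on its cover, not to be touched. 140 mm tall, 100 mm wide, 22 mm thick, 200 to 350 g; stands on end at the start. Origin: middle of the foot (bottom end). Axes: x from front cover to back cover, y across the width towards the spine, z from foot to head
- vase: dark ribbed vase, 132 mm wide, 250 mm high, with a leafy branch up to 500 mm, at the left; origin under its middle
- candle_tall: white stone candle holder of three lobes, 104 mm wide, 360 mm high with its candle, at the right; origin under its middle
- candle_short: white stone candle holder of two lobes, 100 mm wide, 280 mm high with its candle, at the right; origin under its middle
- tealight: amber glass tealight cup, 56 mm wide, 50 mm high, standing between the two books; origin under its middle
- remote: black remote control lying flat at the left, 160 by 45 by 18 mm, long along its x; origin under its middle
Not all that is in view belongs to the job. Of the things like the green_book, leave any that is orange or turquoise; of the rest the larger one is meant.

How it is judged:
By the outcome, as a careful person would: the job done as asked, in the order asked, and still so for the second after the job is handed in, with the robot touching nothing.
It also fails if it takes over 69 s, if anything falls off the work surface, if the arm or the gripper's body presses on something with over 40 N, if the wrist force passes 120 N, or if a joint passes its speed limit or range.

## Working session

There is one attempt and no reset: what is moved stays moved. The work goes in short steps, Python scripts to look and compute and a tool call to move; the robot and the scene stay as the last step left them, time stands still between calls to the robot, and variables do not carry over. Pictures are saved under pics/ and viewed, at most 10 in all, crops included, and the job is handed in when it is done.

Besides the shell and the picture viewer there is one more tool, called after "Emit:" as name(argument=value, ...), one argument or row to a line, values as JSON. send_rows: Moves the arm, as the interface text tells. Shifts and turns lie within -1 to 1; 1 stands for 10 cm of shift or 180 degrees of turn. Its arguments: {"type":"object","properties":{"steps":{"type":"string"},"hand":{"type":"number"},"newtons":{"type":"number"}},"required":["steps"]}

```bash
mkdir -p pics; python3 - <<'E'
from plant import bot
import cv2,numpy as np
s=bot.read_state();print(s)
for n in("scene","top"):
    p,d=bot.capture(n);cv2.imwrite(f"pics/{n}0.png",p[:,:,::-1]);np.savez(f"{n}0.npz",p=p,d=d)
    print(n,bot.get_calibration(n))
print(bot.get_calibration("wrist"))
E
```

```text
{'t': 0.0, 'joints': array([ 1.20342038,  0.3328562 , -0.06469838,  1.46091985,  0.02158707,
        1.3498972 , -0.08846813]), 'joint_velocities': array([ 0.00103793, -0.00020737,  0.00018674, -0.00088085, -0.0008074 ,
       -0.00104265, -0.00109696]), 'joint_efforts': array([-6.31694493e-04, -6.23238516e+01,  2.45758990e-02, -3.89898670e+01,
       -6.13747467e-02,  3.94173351e-02,  1.39974973e-04]), 'tool_pos': array([ 0.21109461, -0.58782226,  0.188574  ]), 'ee_rot': array([ 9.85173598e-01,  1.71559031e-01, -1.44303877e-04, -6.77665824e-04]), 'ft_force': array([0.72665641, 0.33487154, 0.81433036]), 'wrist_torque': array([ 0.00398613, -0.0124227 , -0.05949233]), 'grasp_force': 0.0, 'width': 1.0014033776145046}
scene {'fx': 452.17095569825364, 'fy': 452.17095569825364, 'cx': 317.86052008916624, 'cy': 248.39648865578903, 'R': array([[ 0.86884653,  0.49507483, -0.0025739 ],
       [ 0.34765696, -0.61381603, -0.70877677],
       [-0.35247744,  0.6149234 , -0.70542814]]), 't': array([-0.4484074 , -0.11585278,  1.46896436])}
top {'fx': 570.4961537487571, 'fy': 570.4961537487571, 'cx': 315.4939265112522, 'cy': 240.79091801168104, 'R': array([[ 0.00752253, -0.99978858, -0.01913657],
       [-0.98719264, -0.00437535, -0.15947274],
       [ 0.15935529,  0.02009112, -0.98701684]]), 't': array([-0.01184892,  0.52153439,  1.32028957])}
{'fx': 395.40092238961506, 'fy': 395.40092238961506, 'cx': 315.1608546982433, 'cy': 235.8941466613605, 'mount': array([[-5.02705014e-04, -9.55551778e-01, -2.94822908e-01,
         8.18425601e-02],
       [ 9.99999765e-01, -6.17918308e-04,  2.97629658e-04,
        -8.11015969e-04],
       [-4.66577021e-04, -2.94822689e-01,  9.55551864e-01,
        -1.95795880e-01],
       [ 0.00000000e+00,  0.00000000e+00,  0.00000000e+00,
         1.00000000e+00]])}
```

View pics/scene0.png

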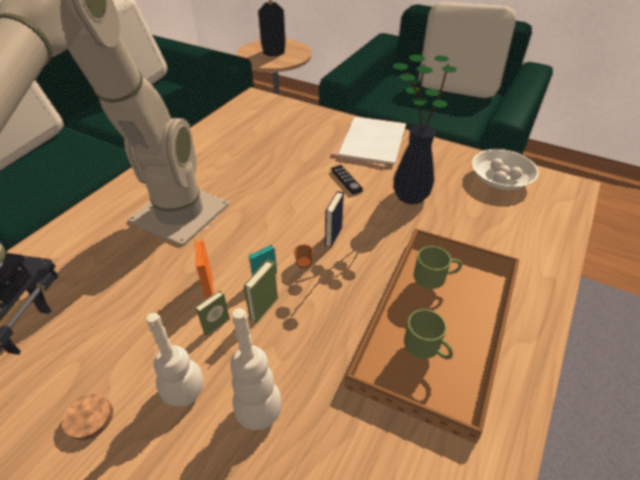

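View pics/top0.png

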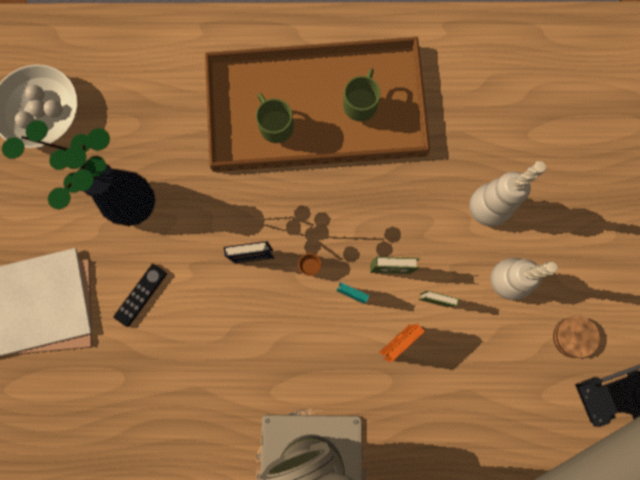

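The things like the green book are: large sage at scene (262,292) / top (395,265), small sage with disc at scene (212,313) / top (439,299), turquoise at scene (262,263) / top (353,292), and orange at scene (203,270) / top (402,342). With orange and turquoise excluded, the larger sage one fits. I'll confirm it in a crop and measure.

```bash
cat > h.py <<'E'
import numpy as np,cv2
from plant import bot
def cloud(n,d):
    c=bot.get_calibration(n);v,u=np.mgrid[:480,:640]
    P=np.stack([(u-c['cx'])/c['fx']*d,(v-c['cy'])/c['fy']*d,d],-1)
    return (P-c['t'])@c['R']
def ray(n,u,v,z):
    c=bot.get_calibration(n);r=np.array([(u-c['cx'])/c['fx'],(v-c['cy'])/c['fy'],1])@c['R']
    o=-c['R'].T@c['t'];return o+r*(z-o[2])/r[2]
E
python3 - <<'E'
from h import *
s=np.load('scene0.npz');t=np.load('top0.npz')
cv2.imwrite('pics/crop.png',np.hstack([cv2.resize(s['p'][230:350,180:300,::-1],(400,400),interpolation=2),cv2.resize(t['p'][220:370,300:450,::-1],(400,400),interpolation=2)]))
W=cloud('top',t['d']);z=W[...,2]
print('table z',np.median(z[300:400,170:250]))
m=((z>.03)&(t['d']>0)).astype(np.uint8)
n,l,st,ce=cv2.connectedComponentsWithStats(m)
for i in range(1,n):
    if st[i,4]<40: continue
    q=W[l==i]; hi=q[q[:,2]>np.percentile(q[:,2],90)-.02]
    r=cv2.minAreaRect((hi[:,:2]*1000).astype(np.float32))
    print(ce[i].round(),st[i,4],'zmax',np.percentile(q[:,2],95).round(3),'min',q.min(0).round(3),'max',q.max(0).round(3),np.round(r[0]),np.round(r[1]),round(r[2],1))
# big green cover from scene view
W2=cloud('scene',s['d'])
hsv=cv2.cvtColor(s['p'],cv2.COLOR_RGB2HSV)
for box in((235,325,240,285),(290,340,190,232)):
    a,b,c,e=box;q=W2[a:b,c:e].reshape(-1,3);q=q[q[:,2]>.025]
    print(len(q),np.percentile(q,[2,50,98],axis=0).round(3))
E
```

```text
table z -0.0009868319666435509
[316. 101.] 4260 zmax 0.053 min [ 0.703 -0.285  0.03 ] max [1.043 0.275 0.059] [875.  -5.] [306. 541.] 4.4
[ 77. 156.] 8590 zmax 0.477 min [0.514 0.332 0.03 ] max [0.971 0.793 0.485] [608. 369.] [41. 87.] 46.1
[361.  97.] 1418 zmax 0.119 min [ 0.818 -0.157  0.041] max [ 0.935 -0.073  0.125] [ 867. -123.] [ 86. 104.] 35.8
[274. 119.] 1402 zmax 0.119 min [0.762 0.047 0.039] max [0.873 0.134 0.125] [816.  89.] [ 84. 106.] 88.5
[503. 195.] 2490 zmax 0.351 min [ 0.562 -0.476  0.03 ] max [ 0.661 -0.379  0.363] [ 612. -428.] [25. 23.] 80.5
[248. 251.] 766 zmax 0.141 min [0.471 0.092 0.03 ] max [0.506 0.193 0.145] [489. 144.] [ 24. 100.] 7.4
[309. 262.] 172 zmax 0.052 min [ 0.439 -0.022  0.03 ] max [0.494 0.032 0.055] [466.   5.] [54. 54.] 48.3
[394. 264.] 695 zmax 0.141 min [ 0.448 -0.24   0.03 ] max [ 0.473 -0.139  0.145] [ 461. -189.] [99. 23.] 88.7
[519. 276.] 1857 zmax 0.276 min [ 0.386 -0.508  0.03 ] max [ 0.483 -0.422  0.283] [ 434. -470.] [23. 22.] 63.3
[353. 292.] 299 zmax 0.103 min [ 0.376 -0.129  0.03 ] max [ 0.419 -0.059  0.108] [398. -95.] [72. 17.] 66.1
[440. 298.] 364 zmax 0.105 min [ 0.368 -0.33   0.031] max [ 0.402 -0.255  0.109] [ 385. -293.] [73. 17.] 76.1
[402. 341.] 680 zmax 0.141 min [ 0.246 -0.245  0.03 ] max [ 0.327 -0.159  0.146] [ 286. -203.] [ 23. 100.] 42.2
[607. 431.] 6043 zmax 0.663 min [ 0.125 -0.635  0.22 ] max [ 0.253 -0.297  0.669] [ 140. -366.] [ 35. 134.] 18.9
[307. 462.] 2730 zmax 0.331 min [ 0.002 -0.082  0.03 ] max [0.088 0.088 0.39 ] [59. -3.] [ 32. 154.] 14.9
1800 [[ 0.382 -0.433  0.029]
 [ 0.468 -0.183  0.097]
 [ 0.622 -0.067  0.36 ]]
834 [[ 0.315 -0.329  0.026]
 [ 0.388 -0.295  0.073]
 [ 0.4   -0.236  0.105]]
```

View pics/crop.png

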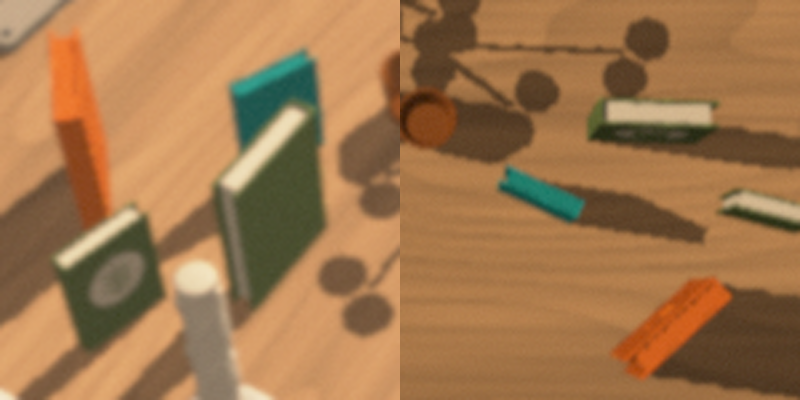

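The crop shows the larger sage book, with its disc on the robot-facing cover in the top view. The small sage one's disc faces away from the robot. Now I'll get precise yaws.

```bash
python3 - <<'E'
from h import *
s=np.load('scene0.npz');t=np.load('top0.npz')
W=cloud('top',t['d']);W2=cloud('scene',s['d'])
def fit(q,nm):
    x,y=q[:,0],q[:,1]
    k=np.ones(len(q),bool)
    for _ in range(6):
        p=np.polyfit(y[k],x[k],1);r=x-np.polyval(p,y);k=abs(r)<max(.003,2*r[k].std()) if _<3 else abs(r)<.003
    print(nm,k.sum(),'x at y=-.189',np.polyval(p,-.189).round(4),'yaw deg',np.degrees(-np.arctan(p[0])).round(2),'rms',r[k].std().round(4),'y',y[k].min().round(3),y[k].max().round(3))
q=W2[(W2[...,2]>.02)&(W2[...,2]<.13)&(abs(W2[...,0]-.47)<.03)&(abs(W2[...,1]+.19)<.07)];fit(q,'back cover scene')
q=W[(W[...,2]>.015)&(W[...,2]<.12)&(abs(W[...,0]-.45)<.015)&(abs(W[...,1]+.19)<.06)];fit(q,'front cover top')
# tray front rim: nearest x per y bin
for nm,C in(('top',W),('scene',W2)):
    m=(C[...,2]>.01)&(C[...,2]<.065)&(C[...,0]>.66)&(C[...,0]<.79)&(abs(C[...,1]+.01)<.25)
    q=C[m];b=np.round(q[:,1]/.01);e=np.array([q[b==i][q[b==i][:,0].argmin()] for i in np.unique(b)]);fit(e,'tray '+nm)
# tray rays: top image edges of the foot, table plane
for u,v in((212,168),(427,152)): print(ray('top',u,v,.0),ray('top',u,v,.05))
E
```

```text
back cover scene 765 x at y=-.189 0.4695 yaw deg -1.34 rms 0.001 y -0.241 -0.137
front cover top 224 x at y=-.189 0.4498 yaw deg -1.47 rms 0.0005 y -0.239 -0.14
tray top 51 x at y=-.189 0.7366 yaw deg 4.4 rms 0.0005 y -0.257 0.236
tray scene 51 x at y=-.189 0.737 yaw deg 4.42 rms 0.0006 y -0.26 0.237
[0.71316606 0.25462872 0.        ] [0.69842615 0.24414171 0.05      ]
[ 7.55804769e-01 -2.86695598e-01 -2.22044605e-16] [ 0.73952678 -0.27765561  0.05      ]
```

Emit:
send_rows(
  steps="0 0 -0.5 0; 0 0 -0.5 0",
  hand=-0.2,
)

```text
t: 0.3
tool_pos: [0.2108, -0.5871, 0.2889]
ee_rot: [0.985, 0.172, -0.0, -0.002]
ft_force: [0.9, -2.0, 0.8]
width: 0.895
grasp_force: 0.0
```

Emit:
send_rows(
  steps="0 0 0 0.0393; 0 0 0 0.0393; 0 0 0 0.0393; 0.18 -0.4 0 0; 0.18 -0.4 0 0; 0.18 -0.4 0 0; 0.18 -0.4 0 0; 0.18 -0.4 0 0; 0.18 -0.4 0 0; 0.18 -0.4 0 0; 0.18 -0.4 0 0; 0.18 -0.4 0 0; 0.18 -0.4 0 0; 0 0 0 0; 0 0 0 0",
)

```text
t: 1.8
tool_pos: [0.4015, -0.1924, 0.2892]
ee_rot: [1.0, -0.012, -0.0, 0.0]
ft_force: [-0.4, -1.6, -0.9]
width: 0.402
grasp_force: 0.0
```

Emit:
send_rows(
  steps="0 -0.03 0.4 0; 0 0 0.4 0; 0 0 0.4 0; 0 0 0.3 0; 0 0 0.2 0; 0 0 0 0; 0 0 0 0; 0.1 0 0 0; 0.1 0 0 0; 0.1 0 0 0; 0.06 0 0 0; 0 0 0 0",
)

```text
t: 3.0
tool_pos: [0.4385, -0.1906, 0.1194]
ee_rot: [1.0, -0.012, 0.0, -0.0]
ft_force: [0.2, -0.8, -0.2]
width: 0.398
grasp_force: 0.0
```

Emit:
send_rows(
  steps="0.03 0 0 0; 0.03 0 0 0; 0.03 0 0 0; 0.03 0 0 0; 0.03 0 0 0; 0.03 0 0 0; 0.03 0 0 0; 0.03 0 0 0; 0.03 0 0 0; 0.03 0 0 0; 0.03 0 0 0; 0.03 0 0 0; 0 0 0 0; 0 0 0 0; 0 0 0 0; 0 0 0 0; 0 0 0 0",
)

```text
t: 4.7
tool_pos: [0.4734, -0.1919, 0.1194]
ee_rot: [1.0, -0.013, 0.0, 0.0]
ft_force: [0.4, -0.1, 0.5]
width: 0.403
grasp_force: 0.0
```

```bash
cat > look.py <<'E'
from h import *
import sys
p,d=bot.capture('top');cv2.imwrite(f"pics/{sys.argv[1]}.png",p[:,:,::-1]);np.savez(sys.argv[1],p=p,d=d)
W=cloud('top',d);s=bot.read_state();print(s['t'],s['tool_pos'])
z=W[...,2]
k=(z>.013)&(z<.03)&(W[...,0]>.42)&(W[...,0]<.76)&(W[...,1]>-.3)&(W[...,1]<-.08)
h=cv2.cvtColor(p,cv2.COLOR_RGB2HSV)
n,l,st,ce=cv2.connectedComponentsWithStats(k.astype(np.uint8))
i=1+st[1:,4].argmax();q=W[l==i];print(st[i],'z',np.median(q[:,2]))
print(cv2.minAreaRect((q[:,:2]*1000).astype(np.float32)),q.min(0),q.max(0))
E
python3 look.py a1
```

```text
4.75 [ 0.47343073 -0.19183267  0.11935715]
[345 152  84   9 166] z 0.021238067616478992
((737.5296630859375, -182.29873657226562), (4.491130828857422, 205.11871337890625), 4.3283371925354) [ 0.72930453 -0.28457788  0.01305023] [ 0.74654791 -0.08005916  0.02976516]
```

View pics/a1.png

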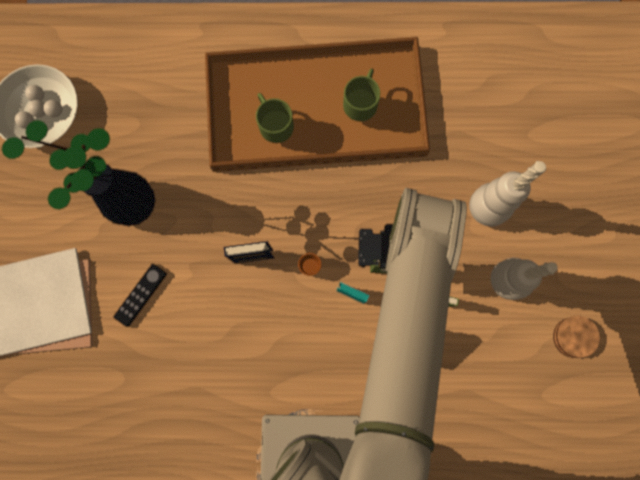

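The arm hides the book around (400,250), and no lying book shows beyond it. I'll check the scene camera.

```bash
cat > sc.py <<'E'
from h import *
import sys
p,d=bot.capture('scene');cv2.imwrite(f"pics/{sys.argv[1]}.png",cv2.resize(p[180:420,130:450,::-1],(640,480)))
W=cloud('scene',d)
h=cv2.cvtColor(p,cv2.COLOR_RGB2HSV)
g=(h[...,0]>30)&(h[...,0]<75)&(h[...,1]>60)&(W[...,0]>.42)&(W[...,0]<.76)&(W[...,1]>-.27)&(W[...,1]<-.1)&(W[...,2]>.008)&(W[...,2]<.16)
q=W[g];print(g.sum(),np.percentile(q,[1,50,99],axis=0).round(3))
E
python3 sc.py b1
```

```text
784 [[ 0.467 -0.234  0.012]
 [ 0.469 -0.191  0.079]
 [ 0.48  -0.142  0.154]]
```

View pics/b1.png

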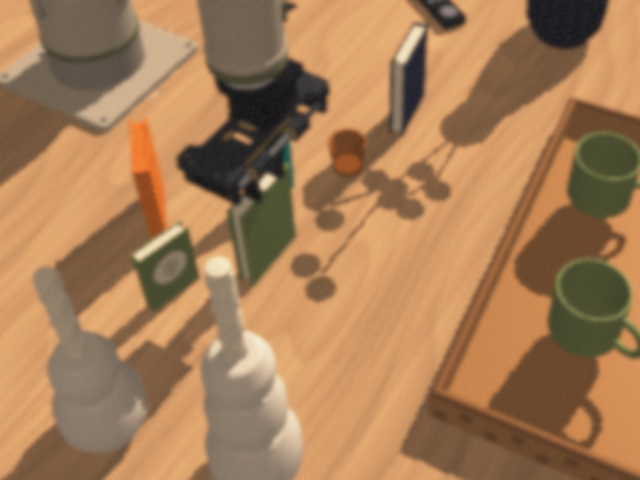

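The book still stands upright at its start and there's no contact force, although the reported TCP should be inside it. I'll project the reported TCP into both pictures to check its pose.

```bash
python3 - <<'E'
from h import *
s=bot.read_state();X=s['tool_pos'];print(X,s['width'],s['ft_force'],s['ee_rot'])
def proj(n,X):
    c=bot.get_calibration(n);p=c['R']@X+c['t'];return np.array([c['fx']*p[0]/p[2]+c['cx'],c['fy']*p[1]/p[2]+c['cy']])
print('scene tcp',proj('scene',X),'+70mm up',proj('scene',X+[0,0,.07]),'book head back mid',proj('scene',np.array([.47,-.19,.14])))
p0=proj('scene',np.array([.211,-.588,.189]));print('start scene',p0,'start top',proj('top',np.array([.211,-.588,.189])))
p,d=bot.capture('scene');W=cloud('scene',d);a,b,u,v=250,300,215,285
w=W[a:b,u:v]; hsv=cv2.cvtColor(p,cv2.COLOR_RGB2HSV)[a:b,u:v]
q=w[(hsv[...,2]<60)&(w[...,2]>.09)]
print(len(q)); 
for z0 in np.arange(.09,.26,.01):
    k=q[abs(q[:,2]-z0)<.005]
    if len(k)>3: print(round(z0,2),len(k),k.min(0).round(3),k.max(0).round(3))
o=p.copy()
for X2,c in((X,(255,0,0)),(X+[0,0,.07],(255,255,0))): cv2.circle(o,tuple(int(i) for i in proj('scene',X2)),2,c,-1)
cv2.imwrite('pics/b2.png',cv2.resize(o[200:320,180:340,::-1],(800,600),interpolation=2))
P,D=bot.capture('wrist');cv2.imwrite('pics/w1.png',P[:,:,::-1])
E
```

```text
[ 0.47349432 -0.19184869  0.1193958 ] 0.39624586566548436 [-0.4463315  -0.74611786  0.08754752] [ 9.99917876e-01 -1.28154350e-02  5.16071405e-05  6.47598272e-05]
scene tcp [263.47019051 282.06483368] +70mm up [260.8359347  262.29156695] book head back mid [261.95813396 275.39372536]
start scene [ 38.08597091 341.10724237] start top [598.87597677 381.82557265]
933
0.16 30 [ 0.466 -0.22   0.156] [ 0.484 -0.168  0.165]
0.17 30 [ 0.467 -0.22   0.166] [ 0.484 -0.17   0.175]
0.18 27 [ 0.469 -0.222  0.176] [ 0.484 -0.164  0.185]
0.19 24 [ 0.465 -0.224  0.185] [ 0.485 -0.162  0.195]
0.2 9 [ 0.466 -0.175  0.196] [ 0.483 -0.167  0.204]
0.21 5 [ 0.47  -0.171  0.207] [ 0.479 -0.169  0.215]
0.23 45 [ 0.44  -0.281  0.228] [ 0.509 -0.214  0.235]
0.24 89 [ 0.445 -0.284  0.235] [ 0.51  -0.216  0.245]
0.25 162 [ 0.444 -0.287  0.245] [ 0.509 -0.218  0.255]
```

View pics/b2.png

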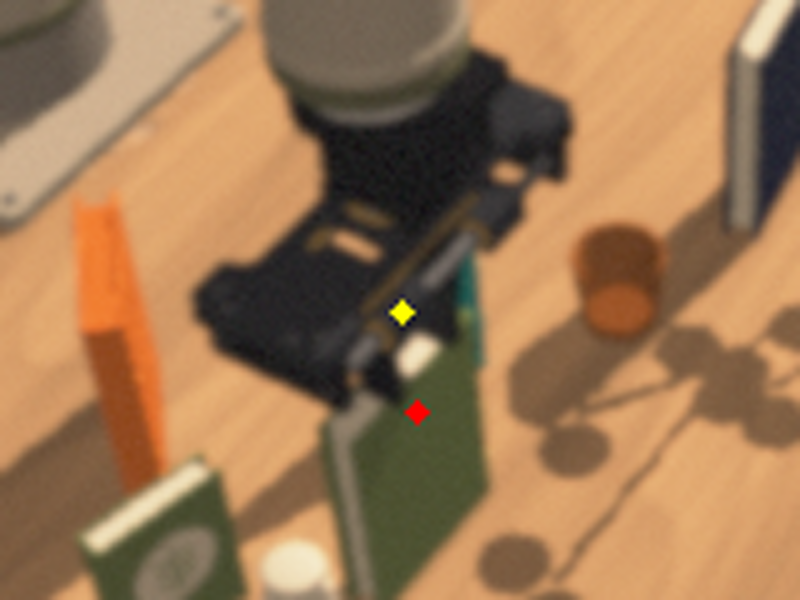

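View pics/w1.png

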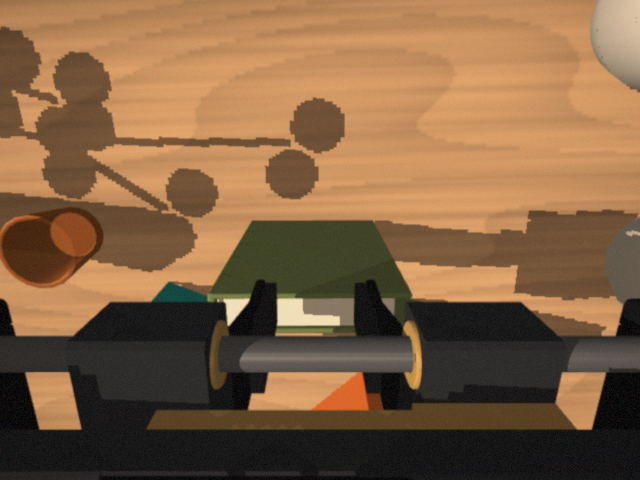

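The fingers sit at x of about 0.475 and end just above the book's top (crop ~(385,395)), so they passed over it. The gripper body starts at z of about 0.228, when a reported TCP z of 0.119 puts it at 0.19. I'll check the height against the wrist camera's depth and the start picture.

```bash
cat > wr.py <<'E'
from h import *
from scipy.spatial.transform import Rotation as Ro
def wcloud():
    s=bot.read_state();P,D=bot.capture('wrist');c=bot.get_calibration('wrist');v,u=np.mgrid[:480,:640]
    C=np.stack([(u-c['cx'])/c['fx']*D,(v-c['cy'])/c['fy']*D,D],-1);T=C@c['mount'][:3,:3].T+c['mount'][:3,3]
    return P,D,T,T@Ro.from_quat(s['ee_rot']).as_matrix().T+s['tool_pos']
E
python3 - <<'E'
from wr import *
P,D,T,W=wcloud()
print('table',W[40:200,300:500,2][D[40:200,300:500]>0].mean(),W[100,400],W[60,200])
print('book top',W[305:320,280:330].reshape(-1,3).mean(0),'back cover pts',W[224,300],W[285,300])
print('finger tips tool frame',T[290,262],T[284,372],T[300,262])
m=D>0
k=T[...,2]; f=m&(abs(T[...,0])<.02)&(abs(T[...,1])<.05)&(T[...,2]<.01)
print(np.percentile(T[f],[1,99],axis=0))
z=np.load('scene0.npz');Ws=cloud('scene',z['d'])
q=Ws[(abs(Ws[...,0]-.211)<.08)&(abs(Ws[...,1]+.588)<.12)&(Ws[...,2]>.02)]
print('start gripper z percentiles',np.percentile(q[:,2],[0,1,5,20,50]))
E
```

```text
table 0.0003669027450238581 [ 5.63413648e-01 -2.57334318e-01 -4.20729619e-05] [ 5.94982686e-01 -1.09746541e-01  3.98818208e-04]
book top [ 0.46111849 -0.18530312  0.13853592] back cover pts [ 0.47248786 -0.17897936  0.01462205] [ 0.47233202 -0.18318687  0.1308437 ]
finger tips tool frame [ 0.01165214 -0.02299125 -0.04546065] [ 0.01142973  0.02360635 -0.03896467] [ 0.00957541 -0.02242777 -0.05050711]
[[-0.01954277 -0.04875906 -0.12750228]
 [ 0.01955347  0.04372568  0.00876656]]
start gripper z percentiles [0.0205062  0.02254726 0.0243852  0.24683471 0.32243178]
```

The wrist depth confirms the reported pose: table at 0.000, book top at 0.139. The fingers themselves end about 38 mm short of the stated TCP, with tips at tool z of about -0.038, and the scene depth agrees. I'll back off, go 42 mm lower and push again in small steps.

Emit:
send_rows(
  steps="-0.25 0 0 0; -0.25 0 0 0; -0.23 0 0 0; 0 0 0.2 0; 0 0 0.22 0; 0 0 0 0; 0.1 0 0 0; 0.1 0 0 0; 0.1 0 0 0; 0.05 0 0 0; 0 0 0 0; 0 0 0 0",
)

```text
t: 6.15
tool_pos: [0.4355, -0.1908, 0.0773]
ee_rot: [1.0, -0.013, -0.0, -0.0]
ft_force: [-0.9, 0.2, -0.2]
width: 0.402
grasp_force: 0.0
```

Emit:
send_rows(
  steps="0.03 0 0 0; 0.03 0 0 0; 0.03 0 0 0; 0.03 0 0 0; 0.03 0 0 0",
)

```text
t: 6.65
tool_pos: [0.4508, -0.1912, 0.0774]
ee_rot: [1.0, -0.013, 0.0, 0.0]
ft_force: [0.2, -0.3, 0.5]
width: 0.398
grasp_force: 0.0
```

```bash
python3 sc.py b3
```

```text
549 [[ 0.464 -0.233  0.014]
 [ 0.478 -0.193  0.078]
 [ 0.485 -0.146  0.141]]
```

The back cover is now tilting. I'll continue.

Emit:
send_rows(
  steps="0.03 0 0 0; 0.03 0 0 0; 0.03 0 0 0; 0.03 0 0 0; 0.03 0 0 0; 0.03 0 0 0; 0 0 0 0; 0 0 0 0; 0 0 0 0; 0 0 0 0; 0 0 0 0",
)

```text
t: 7.8
tool_pos: [0.4684, -0.1917, 0.0774]
ee_rot: [1.0, -0.013, 0.0, 0.0]
ft_force: [0.4, 0.2, -0.5]
width: 0.4
grasp_force: 0.0
```

```bash
python3 sc.py b4; python3 look.py a4
```

```text
1109 [[ 0.483 -0.241  0.018]
 [ 0.541 -0.202  0.022]
 [ 0.615 -0.147  0.026]]
7.9 [ 0.46850507 -0.19174224  0.07739247]
[371 203  27  36 694] z 0.021306771381888957
((575.7079467773438, -173.5546875), (62.639373779296875, 88.24244689941406), 88.06402587890625) [ 0.53217296 -0.20625143  0.01303584] [ 0.62060918 -0.1426155   0.02991365]
```

The book now lies flat, with its cover at z 0.022 and head near x 0.615. I'll lift and measure the foot edge and the neighbours.

Emit:
send_rows(
  steps="-0.1 0 -0.3 0; 0 0 -0.4 0; 0 0 -0.4 0; 0 0 -0.4 0; 0 0 0 0; 0 0 0 0",
)

```text
t: 8.5
tool_pos: [0.4589, -0.1916, 0.2279]
ee_rot: [1.0, -0.013, 0.001, 0.0]
ft_force: [-0.2, 0.2, -0.2]
width: 0.4
grasp_force: 0.0
```

```bash
cat > m.py <<'E'
from wr import *
import sys
P,D,T,W=wcloud();cv2.imwrite(f'pics/{sys.argv[1]}.png',P[:,:,::-1]);z=W[...,2]
g=(D>0)&(z>.012)&(z<.03)&(W[...,0]>.42)&(W[...,0]<.735)&(abs(W[...,1]+.19)<.1)
n,l,st,ce=cv2.connectedComponentsWithStats(g.astype(np.uint8));i=1+st[1:,4].argmax();print(st[i])
q=W[l==i];q=q[q[:,2]>np.median(q[:,2])-.003]
r=cv2.minAreaRect((q[:,:2]*1000).astype(np.float32));print(r,np.median(q[:,2]));print(cv2.boxPoints(r).round(1).tolist())
E
python3 m.py w2; python3 - <<'E'
from h import *
W=cloud('top',np.load('top0.npz')['d']);z=W[...,2]
for nm,a,b in(('turq',-.14,-.05),('small',-.34,-.25)):
    q=W[(z>.03)&(z<.115)&(W[...,0]>.36)&(W[...,0]<.43)&(W[...,1]>a)&(W[...,1]<b)]
    for y in np.arange(a,b,.01):
        k=q[(q[:,1]>=y)&(q[:,1]<y+.01)]
        if len(k): print(nm,round(y,2),k[:,0].max().round(3))
E
```

```text
[  257    24   110   153 15823]
((549.8899536132812, -190.34033203125), (100.20780181884766, 139.53631591796875), 88.74263763427734) 0.022390190481938327
[[479.0, -238.89999389648438], [618.5, -242.0], [620.7000122070312, -141.8000030517578], [481.20001220703125, -138.6999969482422]]
turq -0.13 0.394
turq -0.12 0.399
turq -0.11 0.402
turq -0.1 0.407
turq -0.09 0.412
turq -0.08 0.416
turq -0.07 0.419
turq -0.06 0.407
small -0.33 0.386
small -0.32 0.388
small -0.31 0.391
small -0.3 0.393
small -0.29 0.395
small -0.28 0.397
small -0.27 0.401
small -0.26 0.402
```

Emit:
send_rows(
  steps="0.03 -0.03 0 0; 0 0 0.4 0; 0 0 0.4 0; 0 0 0.4 0; 0 0 0.4 0; 0 0 0.3 0; 0 0 0.2 0; 0 0 0.15 0; 0 0 0 0; 0 0 0 0",
  hand=0.3,
)

```text
t: 9.55
tool_pos: [0.4613, -0.188, 0.002]
ee_rot: [1.0, -0.013, -0.001, -0.0]
ft_force: [0.7, 0.2, 1.8]
width: 0.65
grasp_force: 0.0
```

Emit:
send_rows(
  steps="0 0 0.1 0; 0 0 0.1 0; 0 0 0.06 0; 0 0 0 0; 0 0 0 0",
)

```text
t: 10.05
tool_pos: [0.4616, -0.1884, -0.0237]
ee_rot: [1.0, -0.013, -0.0, -0.0]
ft_force: [0.3, -0.2, 1.0]
width: 0.651
grasp_force: 0.0
```

Emit:
send_rows(
  steps="0 0 0.04 0; 0.04 0 0 0; 0.04 0 0 0; 0.04 0 0 0; 0.04 0 0 0; 0.04 0 0 0; 0.04 0 0 0; 0.04 0 0 -0.004; 0.04 0 0 -0.004; 0.04 0 0 -0.004; 0.04 0 0 -0.004; 0.04 0 0 -0.004; 0.04 0 0 -0.004; 0.04 0 0 -0.004; 0.04 0 0 -0.004; 0 0 0 0",
)

```text
t: 11.65
tool_pos: [0.5184, -0.1882, -0.0276]
ee_rot: [0.999, 0.038, 0.0, -0.0]
ft_force: [-0.6, 0.1, -0.1]
width: 0.649
grasp_force: 0.0
```

```bash
python3 m.py w3;python3 look.py a5
```

```text
[  164     0   305   336 81837]
((572.9713134765625, -183.59149169921875), (125.597412109375, 100.65824127197266), 4.398903846740723) 0.022452774353438357
[[506.5, -138.1999969482422], [514.2000122070312, -238.60000610351562], [639.4000244140625, -229.0], [631.7000122070312, -128.60000610351562]]
11.75 [ 0.51793375 -0.1882035  -0.02767515]
[365 182  42  43 747] z 0.021291012853332382
((619.778076171875, -182.17684936523438), (101.03654479980469, 100.77763366699219), 4.097888946533203) [ 0.56612564 -0.23010361  0.01352673] [ 0.67277791 -0.12857941  0.02924147]
```

The book has turned to about 4.3° and its head is near x 0.669, leaving a gap of about 66 mm. I'll push 56 mm, then creep.

Emit:
send_rows(
  steps="0.04 0 0 0; 0.04 0 0 0; 0.04 0 0 0; 0.04 0 0 0; 0.04 0 0 0; 0.04 0 0 0; 0.04 0 0 0; 0.04 0 0 0; 0.04 0 0 0; 0.04 0 0 0; 0.04 0 0 0; 0.04 0 0 0; 0.04 0 0 0; 0.04 0 0 0; 0 0 0 0",
)

```text
t: 13.25
tool_pos: [0.5742, -0.1842, -0.0275]
ee_rot: [0.999, 0.038, 0.0, 0.0]
ft_force: [-0.2, 0.4, -0.5]
width: 0.652
grasp_force: 0.0
```

```bash
cat > gap.py <<'E'
from h import *
import sys
p,d=bot.capture('scene');W=cloud('scene',d);z=W[...,2]
cv2.imwrite(f"pics/{sys.argv[1]}.png",cv2.resize(p[200:380,240:480,::-1],(800,600),interpolation=2))
n=np.array([np.cos(np.radians(4.4)),np.sin(np.radians(4.4))]);e=np.array([-n[1],n[0]])
s=W[...,:2]@n;y=W[...,1]
g=(z>.016)&(z<.028)&(W[...,0]>.5)&(W[...,0]<.78)&(y>-.26)&(y<-.1)
hsv=cv2.cvtColor(p,cv2.COLOR_RGB2HSV);g&=(hsv[...,0]>28)&(hsv[...,0]<80)&(W[...,0]<.745)
q=W[g]; r=cv2.minAreaRect((q[:,:2]*1000).astype(np.float32));print('book',r)
for y0 in(-.22,-.2,-.18,-.16,-.14):
    print(y0,'head s',np.percentile(s[g&(abs(y-y0)<.008)],98).round(4),end=' ')
t0=.7368*n[0]-.189*n[1];print('tray s',t0.round(4), bot.read_state()['tool_pos'])
E
python3 gap.py g1
```

```text
book ((653.7515258789062, -179.69924926757812), (138.6906280517578, 100.45958709716797), 4.378278732299805)
-0.22 head s 0.7044 -0.2 head s 0.706 -0.18 head s 0.7056 -0.16 head s 0.7059 -0.14 head s 0.7051 tray s 0.7201 [ 0.57391992 -0.18421652 -0.02753852]
```

Emit:
send_rows(
  steps="0.02 0 0 0; 0.02 0 0 0; 0.02 0 0 0; 0.02 0 0 0; 0.01 0 0 0; 0 0 0 0",
)

```text
t: 13.9
tool_pos: [0.5827, -0.1837, -0.0276]
ee_rot: [0.999, 0.037, 0.0, 0.0]
ft_force: [-0.9, -0.3, -0.0]
width: 0.648
grasp_force: 0.3
```

Emit:
send_rows(
  steps="0.01 0 0 0; 0 0 0 0",
)

```text
t: 14.1
tool_pos: [0.5835, -0.1836, -0.0277]
ee_rot: [0.999, 0.037, 0.0, 0.0]
ft_force: [-1.8, 0.3, 0.6]
width: 0.648
grasp_force: 0.6
```

Emit:
send_rows(
  steps="0.01 0 0 0; 0 0 0 0",
)

```text
t: 14.3
tool_pos: [0.5845, -0.1835, -0.0277]
ee_rot: [0.999, 0.037, 0.0, 0.0]
ft_force: [-1.5, -0.6, -0.3]
width: 0.651
grasp_force: 0.4
```

Emit:
send_rows(
  steps="0.01 0 0 0; 0 0 0 0",
)

```text
t: 14.5
tool_pos: [0.5856, -0.1834, -0.0277]
ee_rot: [0.999, 0.038, 0.0, 0.0]
ft_force: [-1.0, -0.2, -0.4]
width: 0.65
grasp_force: 0.3
```

```bash
python3 gap.py g2
```

```text
book ((661.6768188476562, -179.6172637939453), (135.21551513671875, 99.76075744628906), 4.191905975341797)
-0.22 head s 0.7097 -0.2 head s 0.7112 -0.18 head s 0.7122 -0.16 head s 0.7128 -0.14 head s 0.7105 tray s 0.7201 [ 0.58555566 -0.18339893 -0.02766006]
```

Emit:
send_rows(
  steps="0.01 0 0 0; 0 0 0 0",
)

```text
t: 14.75
tool_pos: [0.5865, -0.1833, -0.0277]
ee_rot: [0.999, 0.037, 0.0, 0.0]
ft_force: [-1.8, -0.6, 0.1]
width: 0.647
grasp_force: 0.5
```

Emit:
send_rows(
  steps="0.01 0 0 0; 0 0 0 0",
)

```text
t: 14.95
tool_pos: [0.5864, -0.1834, -0.0277]
ee_rot: [0.999, 0.037, -0.001, 0.0]
ft_force: [-5.6, 0.3, 4.8]
width: 0.653
grasp_force: 2.9
```

Emit:
send_rows(
  steps="0.01 0 0 0; 0 0 0 0",
)

```text
t: 15.15
tool_pos: [0.5864, -0.1834, -0.0278]
ee_rot: [0.999, 0.037, -0.002, 0.0]
ft_force: [-11.4, -0.5, 8.3]
width: 0.649
grasp_force: 5.2
```

There's a firm stop at 11 N, so the head is against the tray. I'll back away slowly, lift and check.

Emit:
send_rows(
  steps="-0.01 0 0 0; -0.01 0 0 0; -0.02 0 0 0; -0.05 0 0 0; -0.1 0 0 0; -0.1 0 0 0; -0.1 0 0 0; 0 0 -0.3 0; 0 0 -0.4 0; 0 0 -0.4 0; 0 0 -0.4 0; -0.3 0 -0.4 0; -0.3 0 -0.2 0; -0.3 0 0 0; -0.3 0 0 0; 0 0 0 0; 0 0 0 0",
)

```text
t: 16.85
tool_pos: [0.4292, -0.1954, 0.1826]
ee_rot: [0.999, 0.037, 0.0, 0.001]
ft_force: [0.1, 0.7, -0.5]
width: 0.648
grasp_force: 0.0
```

```bash
python3 gap.py g3; python3 look.py a6; python3 - <<'E'
from h import *
import numpy as np
a=cloud('top',np.load('top0.npz')['d']);b=np.load('a6.npz')
W=cloud('top',b['d'])
for u0,u1,v0,v1,nm in((220,280,235,270,'navy'),(295,325,250,278,'teal'),(335,372,280,305,'turq'),(415,465,288,308,'small')):
    f=lambda C:np.median(C[v0:v1,u0:u1][C[v0:v1,u0:u1,2]>.03],axis=0).round(4)
    print(nm,f(a),f(W))
E
```

```text
book ((664.701416015625, -179.48269653320312), (130.829345703125, 99.75838470458984), 3.253418445587158)
-0.22 head s 0.7103 -0.2 head s 0.7123 -0.18 head s 0.7124 -0.16 head s 0.7122 -0.14 head s 0.7111 tray s 0.7201 [ 0.42986562 -0.19512711  0.18250528]
16.95 [ 0.43018672 -0.19490082  0.18235009]
[ 345  152   84   62 2399] z 0.021183523381548115
((668.7476196289062, -187.96038818359375), (143.1355438232422, 205.9727783203125), 4.373786449432373) [ 0.59392507 -0.28530808  0.01300452] [ 0.74734078 -0.08004349  0.02963176]
navy [0.484  0.1415 0.1333] [0.4839 0.1413 0.1337]
teal [0.4727 0.0066 0.0471] [0.4725 0.0066 0.0473]
turq [ 0.3959 -0.0944  0.0984] [ 0.3951 -0.1033  0.1002]
small [ 0.3836 -0.2905  0.0991] [ 0.3518 -0.1821  0.6355]
```

View pics/a6.png

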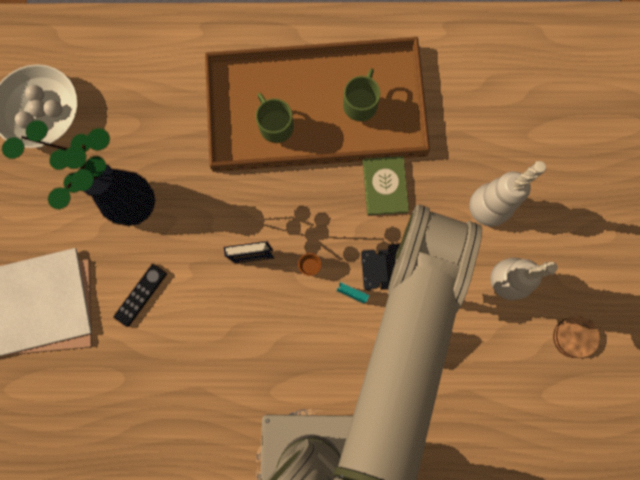

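View pics/g3.png

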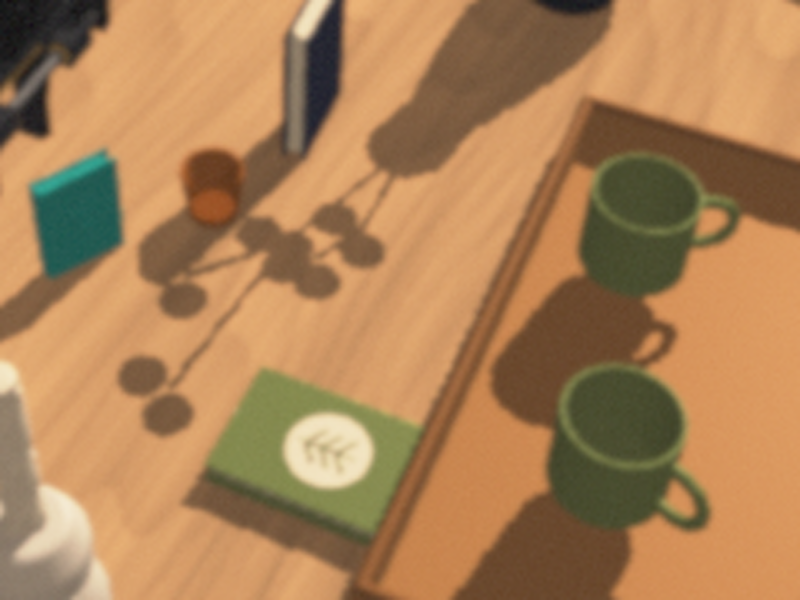

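The top picture shows the book lying cover up with its head edge at (385,160) on the tray's front face and parallel to it. In the crop no table shows between book and tray. The navy book and tealight measure unmoved, nothing else visible looks moved, and the gripper is clear, so I'm handing in.

```bash
python3 -c "
from plant import bot
print(bot.hand_in())"
```

```text
the job is handed in; nothing more can be done
None
```

The sage-green book was tipped onto its back with the front cover up and pushed until its top edge stopped firmly against the tray's front face; the job is handed in at about 17 s, and the hand-in returned no verdict.

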